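# Unsnap the filter cover of a bench air pump

## Robot

A 6-joint arm with a two-finger parallel gripper is mounted at the origin on the work surface. World frame = base frame: x ahead of the robot, y to its left, z up, the work surface at z = 0. Lengths are in m, angles in rad, forces in N, time in s.
With the tool pointing down it reaches from about 0.375 to 0.9 m from the base axis. Payload 3.1 kg.
Tool frame: the origin (TCP) lies on the centre line of the jaws, within the pads' length; the fingertips stand 19 mm ahead of it and the grasp point (between the pads) is the TCP (robot.tcp_to_tips is the distance from the TCP to the fingertips, in m); y points along the fingers, z is the direction in which the jaws open and shut, and the axes are right-handed (so a half turn about y gives the same grasp; the last joint's range is limited). The gripper opens to 85 mm and grips with 20 to 120 N. Pads are 22 mm wide; open, the fingers measure 114 mm over their backs; the gripper's body (76 mm by 85 mm) begins 54 mm behind the grasp point. The pads swing forward as they close: fully open they stand 13 mm farther back than shut.
Start: joints at [-1.466, 0.527, 1.433, -0, 1.181, -0.178], TCP at [0.174, -0.6, 0.25] pointing down, gripper open.
Joint ranges: [-3.08, 3.08], [-0.75, 2.2], [0.22, 2.44], [-1.43, 4.57], [0, 2.65], [-2.85, 2.85]. Speed limits (rad/s): [2.79, 2.79, 3.14, 3.14, 3.14, 3.14].

## Interface

Orientations are given as [roll, pitch, yaw] about the fixed x, y, z axes, in that order (R = Rz(yaw) Ry(pitch) Rx(roll)).
In Python, from cell import robot gives the robot as it stands.
- The arm moves only by the shell command python3 -m crank 'ROWS' [FORCE]. ROWS is JSON, a list of rows, each a list of 3 entries, a list of its own where there are three numbers: the shift along the world's x, y, z in cm, then the turn, a rotation vector about the world's x, y, z in degrees, then the finger opening in cm, from 0 to 8.54. In form: [[[dx, dy, dz], [wx, wy, wz], gripper], ...]. A call has 1 to 20 rows; each row shifts and turns the commanded pose from where the row before left it; what a row does not reach is not made up. A row lasts 1/12 s, in which the tool goes at most 41.7 mm and 7.16 degrees, less where a joint would pass 70% of its speed; a pose out of reach is approached as far as the arm can. A call is refused whole if a number of a shift passes 4.17 or a number of a turn 7.16, either way. A call with a gripper value outside its range is refused whole. The fingers move at their own pace and stop on an object; FORCE is the grip in N (left out, the last holds). Time passes only in rows, so rows that do not move let the fingers close. It gives the time, the measured TCP pose, the force and the opening at its end, in the units of the state.
- robot.observe(): the state, without advancing time (a new reading comes with each control period).
- robot.read_camera(name): name is "side" or "top" or "wrist"; returns the picture (400x640x3 uint8, red, green, blue); there is no depth.
- robot.camera_model(name): a dict with "intrinsics" (3x3 intrinsics, pixels), "D" ([k1, k2, p1, p2, k3] as OpenCV has them; the pictures are not rectified), "camera_from_world" (4x4, takes a point from world to camera coordinates); the wrist camera has in their place "tool_from_camera" (4x4, takes a point from camera to tool coordinates, whose origin is the TCP and whose axes are the tool frame's). Camera axes: x right, y up, looking along -z (the intrinsics and any distortion apply to the point x, -y, -z); pixel columns grow to the right and rows downward; lengths in m; the calibration is good to about 2 mm. A picture is of the moment at which its call begins: read the wrist's pose just before it. camera_model takes no time and is no camera call.
- robot.sign_off(): hands the job in, once; it reports no verdict.
The state is a dict: "time": time; "q": joint angles; "qd": joint speeds; "joint_torque": joint torques, N m; "eef_pos": TCP position; "tool_rot": TCP orientation; "ft_force": force on the tool from outside, world axes, zero at the start; "torque": the same for the moment, N m; "opening": finger opening in m.
Only numpy, scipy, OpenCV 4.12 (cv2) and the standard library are available. Lean on these libraries where they do the work, as an engineer would, in place of code of your own. Each camera call takes 0.05 s, during which the arm holds its last target.

## Task

On the bench stands a small air pump whose filter cover, the flush panel in its top, is held by a snap tab at one end. Press the tab's thumb pad inward gently, feeling the force so that the tab never carries 20 N, until the cover pops up; then lift the cover off by its rib and lay it flat, rib up, in the empty steel tray, without dropping it or shifting the other things on the bench.

Things in the scene. Friction and masses are not known exactly. Their poses are not given: they have to be found in the camera images.
- pump: white pump, low box fixed on the bench (all in mm): x -92 to +130, 130 wide, top at 57 (console 76 high at x 80 to 130). Origin on the bench under the centre of the cover; x runs from the tab end (x = -92, on the robot's side) to the console. The cover lies flush in a recess 13 deep. The tab's bridge passes over the end rim within 12 of the centre line, up to 62 high.
- tab: grey sprung tab; frame as the pump's at rest, shifts along pump +x when pressed (0 to 6.5 mm, then a hard stop). Pressing takes 2 N plus 1 N per mm; its ears let go of the cover after 4 to 5.5 mm, at 5 to 9 N, and the cover's tab end pops up. It breaks at 20 N, pressed or pulled by the hooked cover. Let go, it springs back with its ears under the raised lips and does not catch again.
- tab_mid (a point): fixed point of the pump, x = -106 mm, on the centre line, 45 above the bench. The tab's thumb pad, an upright ribbed plate 34 wide, 24 to 66 above the bench, is screw-set: its pressing face lies 6 to 18 mm outward (-x) of this point, different on each pump and not measured: find it by touch. Press from outside towards pump +x, fingers down, tips about 36 above the bench; nothing is above it.
- cover_rib (a point): loose grey filter cover, plate 158 by 101 by 4 mm, about 100 g, with an upright rib (60 in x, 16 wide in y, 28 high) to grip across y. This point: centre of the rib, 14 above the plate's top face and 14 below the rib's top. Axes as the pump's while seated, 71 above the bench; rises about 4.5 when popped. The plate's centre lies 5 to -x of it.
- cover_lip (a point): point on the underside of the cover at the middle of its tab end, 79 mm to -x of the rib's centre; 53 mm above the bench while seated, about 62 once the tab end has popped up (the far end stays down, cover tilted about 0.06 rad).
- cover: the same cover: origin at the centre of its underside, z up through the rib
- tray: empty low steel tray fixed on the bench beside the pump, on either side of it: 220 (x) by 170 (y) mm outside, walls 4 thick and 18 high, floor 4 thick; origin under its centre. The cover fits in with its long side along the tray's x.
- coverslips: small clear cover-glass box, 34 by 24 by 14, between pump and tray mm; leave alone; origin under its centre
- dish: glass dish, 60 across, 15 high, near the robot mm; leave alone; origin under its centre
- slidebox: white slide box, 100 by 85 by 30 mm; leave alone; origin under its centre
- tuberack: white rack of sample tubes, 50 by 160, 75 high mm; leave alone; origin under its centre
- reagent: amber bottle, 70 across, 150 high mm; leave alone; origin under its centre
- beaker: glass beaker, 72 across, 90 high mm; leave alone; origin under its centre
- tipbox: grey box with clear lid, 82 by 117 by 63 mm; leave alone; origin under its centre
Mind the look-alikes: they are no part of the job. What is shaped like the cover but yellow is not meant.

How it is judged:
By the outcome, as a careful person would: the job done as asked, in the order asked, and still so for the second after the job is handed in, with the robot touching nothing.
It also fails if it takes over 67 s, if anything falls off the work surface, if the arm or the gripper's body presses on something with over 40 N, if the wrist force passes 120 N, or if a joint passes its speed limit or range.

## Working session

There is one attempt and no reset: what is moved stays moved. The work goes in short steps, Python scripts to look and compute and a shell command to move; the robot and the scene stay as the last step left them, time stands still between calls to the robot, and variables do not carry over. Pictures are saved under pics/ and viewed, and the job is handed in when it is done.

```bash
mkdir -p pics; ls; python3 - <<'E'
from cell import robot
import cv2,json
s=robot.observe();print({k:(v if not hasattr(v,'tolist') else v.tolist()) for k,v in s.items()})
for n in ["side","top","wrist"]:
    im=robot.read_camera(n);cv2.imwrite(f'pics/{n}0.png',im[:,:,::-1])
    m=robot.camera_model(n);print(n,m)
E
```

```text
pics
{'time': 0.0, 'q': [-1.4664725994679197, 0.5284900311413355, 1.4339005832753593, -2.111718173612307e-06, 1.181394196369103, -0.17849461577522532], 'qd': [0.0008688264440900558, -0.00013722885608581675, 0.0016984647978263022, 0.000997819246844246, 0.0008590188659983423, -0.0006286233474496232], 'joint_torque': [-0.0018105230628862046, -44.235777854919434, -17.802370190620422, -0.00022924958102521487, 0.008242614276241511, 1.010915724464212e-05], 'eef_pos': [0.17437416539550954, -0.5994806217642824, 0.24931945744078712], 'tool_rot': [-1.572954001845556, 0.0003872926461319093, -2.8587739244893537], 'ft_force': [-0.20074525452825734, -0.28110108976798515, -0.30381909142786573], 'torque': [-0.011081354945272874, 0.01709075854177248, 0.014462142147983727], 'opening': 0.0850797440519745}
side {'intrinsics': array([[399.12432494,   0.        , 315.15550724],
       [  0.        , 399.12432494, 205.26295582],
       [  0.        ,   0.        ,   1.        ]]), 'D': array([0.00786733, 0.        , 0.        , 0.        , 0.        ]), 'camera_from_world': array([[-0.97770485, -0.2094191 ,
[... 745 characters left out ...]
    [ 0.00000000e+00,  0.00000000e+00,  0.00000000e+00,
         1.00000000e+00]])}
wrist {'intrinsics': array([[296.44969903,   0.        , 313.66827511],
       [  0.        , 296.44969903, 202.22620071],
       [  0.        ,   0.        ,   1.        ]]), 'D': array([-0.01328601,  0.        ,  0.        ,  0.        ,  0.        ]), 'tool_from_camera': array([[-1.76241769e-03, -9.46764261e-01, -3.21922860e-01,
        -8.30179319e-02],
       [-1.00121458e-04,  3.21923525e-01, -9.46765670e-01,
        -1.23668141e-01],
       [ 9.99998442e-01, -1.63636517e-03, -6.62155132e-04,
         8.19182859e-04],
       [ 0.00000000e+00,  0.00000000e+00,  0.00000000e+00,
         1.00000000e+00]])}
```

View pics/top0.png

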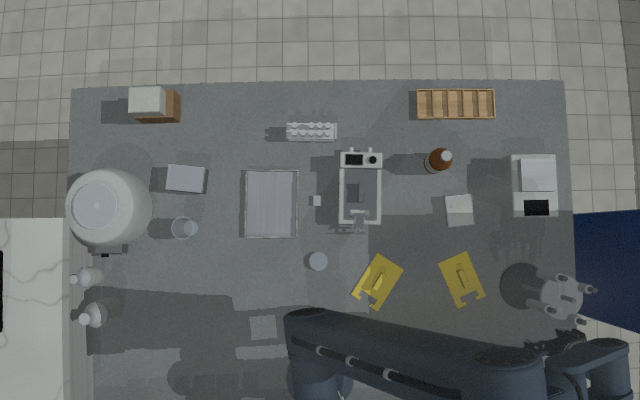

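View pics/side0.png

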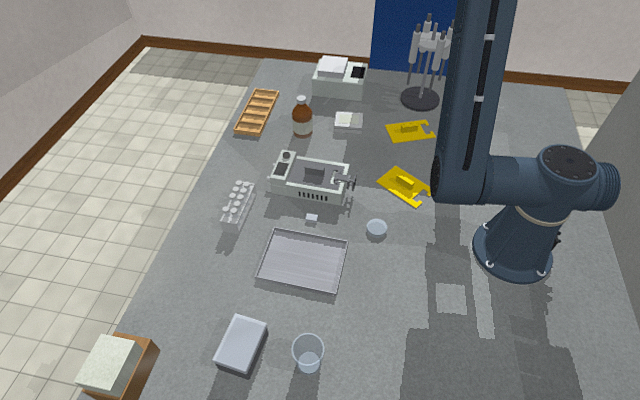

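```bash
python3 - <<'E'
import cv2,numpy as np
t=cv2.imread('pics/top0.png');c=cv2.resize(t[140:245,230:400],None,fx=4.7,fy=4.7,interpolation=cv2.INTER_CUBIC)
cv2.imwrite('pics/topc.png',c)
s=cv2.imread('pics/side0.png');c=cv2.resize(s[140:220,255:370],None,fx=6.5,fy=6.5,interpolation=cv2.INTER_CUBIC)
cv2.imwrite('pics/sidec.png',c)
E
```

```text
(no output)
```

View pics/topc.png

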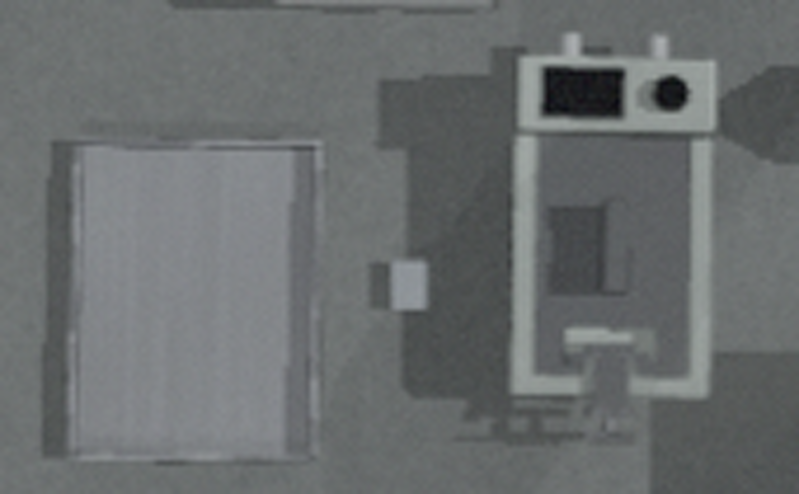

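View pics/sidec.png

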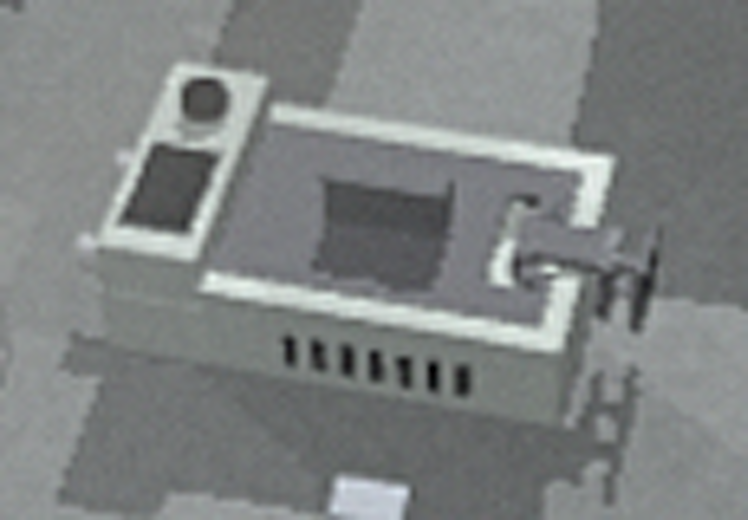

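Candidates: grey cover seated in the pump (top px 360,190), yellow look-alikes at (377,282) and (461,279). By the description I choose the grey one in the white pump. The crops confirm it: rib near (354,193), tab at (359,228), tray at (271,204).

```bash
cat > h.py <<'E'
import numpy as np,cv2
from cell import robot
from scipy.spatial.transform import Rotation as Rn
def T_wc(name,s=None):
    m=robot.camera_model(name)
    if name!='wrist': return np.linalg.inv(m['camera_from_world']),m
    s=s or robot.observe();T=np.eye(4);T[:3,:3]=Rn.from_euler('xyz',s['tool_rot']).as_matrix();T[:3,3]=s['eef_pos']
    return T@m['tool_from_camera'],m
def cast(name,px,z,T=None):
    Tw,m=T_wc(name); Tw=Tw if T is None else T
    px=np.array(px,float).reshape(-1,1,2)
    n=cv2.undistortPoints(px,m['intrinsics'],m['D'])[:,0]
    d=np.c_[n[:,0],-n[:,1],-np.ones(len(n))]@Tw[:3,:3].T
    o=Tw[:3,3]; z=np.broadcast_to(z,len(d))
    return o+d*((z-o[2])/d[:,2])[:,None]
def proj(name,P,T=None):
    Tw,m=T_wc(name); Tw=Tw if T is None else T
    C=np.linalg.inv(Tw);p=np.atleast_2d(P)@C[:3,:3].T+C[:3,3]
    q=p*[1,-1,-1]
    return cv2.projectPoints(q,np.zeros(3),np.zeros(3),m['intrinsics'],m['D'])[0][:,0]
E
python3 - <<'E'
from h import *
np.set_printoptions(precision=4,suppress=True)
c=lambda L,o,f:(np.array(L,float)+.5)/f-.5+np.array(o)
t=c([(511,396),(709,396),(518,57),(718,60),(515,131),(716,133)],(230,140),4.7)
P=cast('top',t,[.057,.057,.076,.076,.076,.076]);print('pump',P)
print('trayfloor? rim z18',cast('top',c([(72,143),(323,143),(67,459),(317,459)],(230,140),4.7),.018))
print('rib top .085',cast('top',c([(547,206),(607,206),(547,295),(607,295)],(230,140),4.7),.085))
print('pad',cast('top',c([(585,437),(635,437),(610,437)],(230,140),4.7),[.066]*3))
s=c([(612,155),(560,350),(177,65),(268,72),(97,240),(187,262)],(255,140),6.5)
print('side pump',cast('side',s,[.057,.057,.076,.076,.076,.076]))
print(cast('side',c([(656,230),(640,330)],(255,140),6.5),[.066,.024]))
print('slips',cast('top',c([(390,262),(428,310)],(230,140),4.7),.014))
E
```

```text
pump [[ 0.4901 -0.0649  0.057 ]
 [ 0.4881 -0.1952  0.057 ]
 [ 0.7118 -0.0727  0.076 ]
 [ 0.708  -0.204   0.076 ]
 [ 0.6628 -0.0698  0.076 ]
 [ 0.6597 -0.2014  0.076 ]]
trayfloor? rim z18 [[0.6679 0.232  0.018 ]
 [0.665  0.0594 0.018 ]
 [0.4518 0.2357 0.018 ]
 [0.4498 0.0656 0.018 ]]
rib top .085 [[ 0.6122 -0.0894  0.085 ]
 [ 0.6117 -0.1282  0.085 ]
 [ 0.5545 -0.0883  0.085 ]
 [ 0.5539 -0.127   0.085 ]]
pad [[ 0.4626 -0.1124  0.066 ]
 [ 0.4621 -0.145   0.066 ]
 [ 0.4623 -0.1287  0.066 ]]
side pump [[ 0.4878 -0.1953  0.057 ]
 [ 0.4912 -0.0657  0.057 ]
 [ 0.7057 -0.1968  0.076 ]
 [ 0.6604 -0.2006  0.076 ]
 [ 0.711  -0.0741  0.076 ]
 [ 0.6663 -0.0687  0.076 ]]
[[ 0.4588 -0.1406  0.066 ]
 [ 0.4599 -0.1146  0.024 ]]
slips [[ 0.583   0.0147  0.014 ]
 [ 0.5499 -0.0108  0.014 ]]
```

```bash
python3 -m crank '[[[0,3.5,0],[0,0,0],0],[[0,3.5,0],[0,0,0],0],[[0,3.5,0],[0,0,0],0],[[0,3.5,0],[0,0,0],0],[[2.4,3.3,0],[0,0,-1.8],0],[[2.4,3.3,0],[0,0,-1.8],0],[[2.4,3.3,0],[0,0,-1.8],0],[[2.4,3.3,0],[0,0,-1.8],0],[[2.4,3.3,0],[0,0,-1.8],0],[[2.4,3.3,0],[0,0,-1.8],0],[[2.4,3.3,0],[0,0,-1.8],0],[[2.4,3.3,0],[0,0,-1.8],0],[[2.4,3.3,0],[0,0,-1.8],0],[[2.4,3.3,0],[0,0,-1.7],0],[[0,0,0],[0,0,0],0],[[0,0,0],[0,0,0],0]]' 20
python3 - <<'E'
from h import *
print(robot.tcp_to_tips)
print(robot.observe()['tool_rot'])
im=robot.read_camera('wrist');cv2.imwrite('pics/w1.png',im[:,:,::-1])
print(cast('top',[(352,300),(370,310),(403,262),(383,253),(318,261)],.005).round(3))
E
```

```text
time: 1.48
eef_pos: [0.4151, -0.128, 0.2502]
tool_rot: [-1.571, -0.0, 3.118]
ft_force: [-0.0, -0.4, 0.6]
opening: -0.0001
0.019
[-1.57072209e+00 -2.43356840e-04  3.11828874e+00]
[[ 0.248 -0.106  0.005]
 [ 0.215 -0.163  0.005]
 [ 0.366 -0.272  0.005]
 [ 0.395 -0.208  0.005]
 [ 0.373  0.     0.005]]
```

View pics/w1.png

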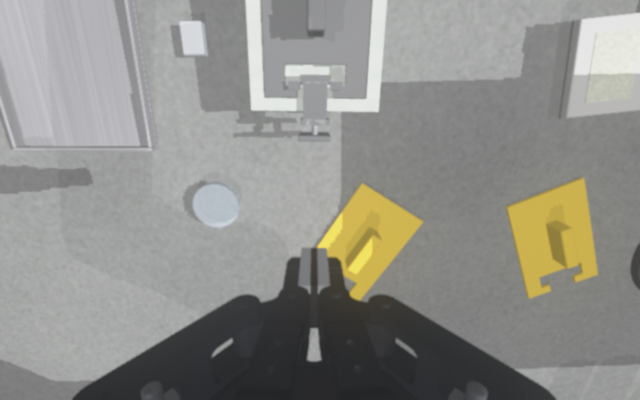

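```bash
python3 - <<'E'
from h import *
im=cv2.imread('pics/w1.png');cv2.imwrite('pics/w1c.png',cv2.resize(im[0:200,220:420],None,fx=4,fy=3,interpolation=cv2.INTER_CUBIC)[:600])
np.set_printoptions(precision=4,suppress=True)
print(cast('wrist',[(250,110.5),(380,112)],.057))
print(cast('wrist',[(299,139),(330,139)],.066),cast('wrist',[(308,36),(326,36)],.085))
E
```

```text
[[ 0.4906 -0.067   0.057 ]
 [ 0.4859 -0.2001  0.057 ]]
[[ 0.4616 -0.1165  0.066 ]
 [ 0.4609 -0.1482  0.066 ]] [[ 0.5518 -0.1288  0.085 ]
 [ 0.5514 -0.1444  0.085 ]]
```

View pics/w1c.png

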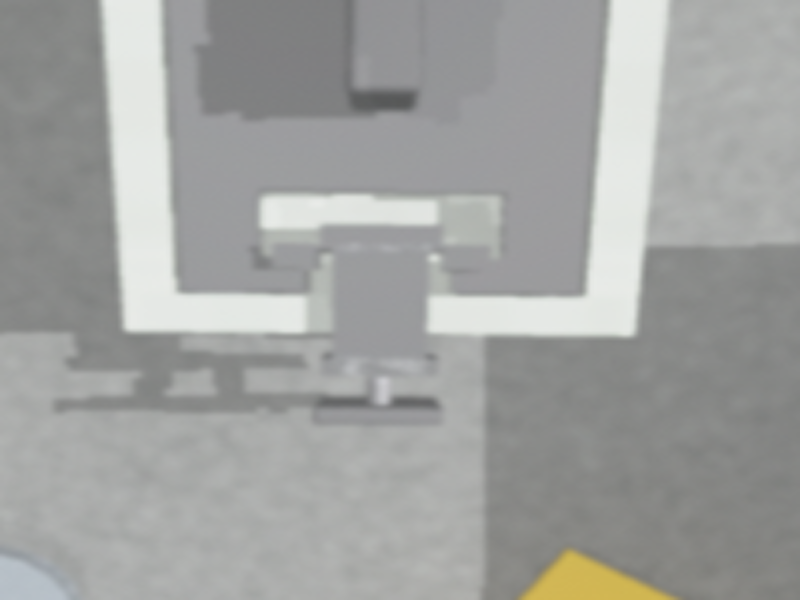

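```bash
python3 -m crank '[[[0.2,-0.1,-3.5],[0,0,0],0],[[0.2,-0.1,-3.5],[0,0,0],0],[[0.2,-0.1,-3.5],[0,0,0],0],[[0.2,0,-3.5],[0,0,0],0],[[0.2,0,-3],[0,0,0],0],[[0,0,-2.5],[0,0,0],0],[[0,0,0],[0,0,0],0],[[0,0,0],[0,0,0],0],[[0,0,0],[0,0,0],0],[[0,0,0],[0,0,0],0]]'
python3 - <<'E'
from h import *
im=robot.read_camera('wrist');cv2.imwrite('pics/w2.png',im[:,:,::-1])
im=robot.read_camera('side');cv2.imwrite('pics/s2.png',cv2.resize(im[130:230,260:400,::-1],None,fx=5,fy=5))
E
```

```text
time: 2.37
eef_pos: [0.425, -0.1343, 0.0569]
tool_rot: [-1.569, 0.003, 3.111]
ft_force: [-0.1, -0.2, 0.2]
opening: 0.0004
```

View pics/w2.png

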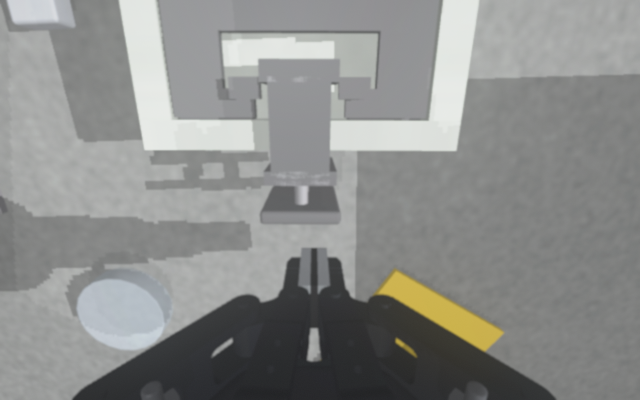

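View pics/s2.png

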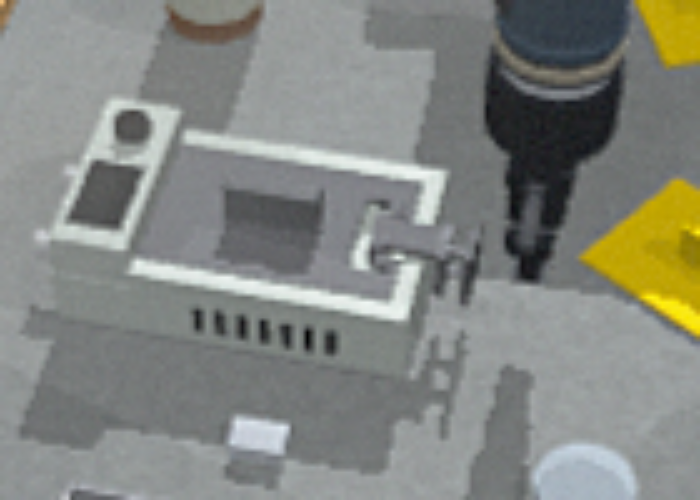

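Pad is centred at px 300 versus fingers at 314 in the wrist view; I shift about 5 mm to +y and approach.

```bash
python3 -m crank '[[[0,0.3,0],[0,0,0],0],[[0.4,0.2,0],[0,0,0],0],[[0.4,0,0],[0,0,0],0],[[0.4,0,0],[0,0,0],0],[[0,0,0],[0,0,0],0],[[0,0,0],[0,0,0],0]]'
python3 -m crank '[[[0.1,0,0],[0,0,0],0],[[0.1,0,0],[0,0,0],0],[[0,0,0],[0,0,0],0]]'
python3 -m crank '[[[0.1,0,0],[0,0,0],0],[[0.1,0,0],[0,0,0],0],[[0,0,0],[0,0,0],0]]'
```

```text
time: 2.97
eef_pos: [0.437, -0.1281, 0.0553]
tool_rot: [-1.57, 0.001, 3.113]
ft_force: [-0.6, 0.4, 0.3]
opening: 0.0001
time: 3.22
eef_pos: [0.4385, -0.1282, 0.0552]
tool_rot: [-1.571, 0.0, 3.112]
ft_force: [-0.3, -0.5, -0.5]
opening: -0.0
time: 3.47
eef_pos: [0.4406, -0.1283, 0.0553]
tool_rot: [-1.571, 0.0, 3.112]
ft_force: [0.1, -0.0, 0.1]
opening: 0.0
```

```bash
for i in 1 ; do python3 -m crank '[[[0.1,0,0],[0,0,0],0],[[0.1,0,0],[0,0,0],0],[[0,0,0],[0,0,0],0]]'; done
python3 -m crank '[[[0.1,0,0],[0,0,0],0],[[0,0,0],[0,0,0],0]]'
python3 -m crank '[[[0.1,0,0],[0,0,0],0],[[0,0,0],[0,0,0],0]]'
python3 -m crank '[[[0.1,0,0],[0,0,0],0],[[0,0,0],[0,0,0],0]]'
```

```text
time: 3.72
eef_pos: [0.4427, -0.1283, 0.0553]
tool_rot: [-1.571, 0.0, 3.112]
ft_force: [-0.3, -0.8, -0.5]
opening: 0.0002
time: 3.88
eef_pos: [0.4436, -0.1282, 0.0553]
tool_rot: [-1.571, 0.0, 3.112]
ft_force: [-0.2, 0.7, -0.5]
opening: 0.0005
time: 4.05
eef_pos: [0.4447, -0.1282, 0.0553]
tool_rot: [-1.571, 0.0, 3.112]
ft_force: [0.9, 0.4, -0.3]
opening: 0.0003
time: 4.22
eef_pos: [0.4456, -0.1282, 0.0553]
tool_rot: [-1.571, 0.0, 3.112]
ft_force: [0.0, -0.6, -0.2]
opening: -0.0001
```

```bash
python3 -m crank '[[[0.1,0,0],[0,0,0],0],[[0,0,0],[0,0,0],0]]'
python3 -m crank '[[[0.1,0,0],[0,0,0],0],[[0,0,0],[0,0,0],0]]'
python3 -m crank '[[[0.1,0,0],[0,0,0],0],[[0,0,0],[0,0,0],0]]'
python3 -m crank '[[[0.1,0,0],[0,0,0],0],[[0,0,0],[0,0,0],0]]'
```

```text
time: 4.38
eef_pos: [0.4466, -0.1282, 0.0553]
tool_rot: [-1.571, 0.0, 3.112]
ft_force: [0.1, 0.0, 0.2]
opening: 0.0001
time: 4.55
eef_pos: [0.4477, -0.1282, 0.0553]
tool_rot: [-1.571, 0.0, 3.112]
ft_force: [0.1, -0.2, -0.3]
opening: 0.0001
time: 4.72
eef_pos: [0.4483, -0.1281, 0.0553]
tool_rot: [-1.571, -0.0, 3.112]
ft_force: [-0.7, -0.1, 0.4]
opening: 0.0001
time: 4.88
eef_pos: [0.4486, -0.1279, 0.0552]
tool_rot: [-1.571, -0.002, 3.112]
ft_force: [-3.0, -0.5, 0.0]
opening: 0.0003
```

```bash
python3 -m crank '[[[0.1,0,0],[0,0,0],0],[[0,0,0],[0,0,0],0]]'
python3 -m crank '[[[0.1,0,0],[0,0,0],0],[[0,0,0],[0,0,0],0]]'
```

```text
time: 5.05
eef_pos: [0.4496, -0.1279, 0.0553]
tool_rot: [-1.571, -0.002, 3.112]
ft_force: [-3.4, -1.9, 2.7]
opening: -0.0003
time: 5.22
eef_pos: [0.4506, -0.1279, 0.0553]
tool_rot: [-1.572, -0.002, 3.112]
ft_force: [-4.4, -1.8, 1.5]
opening: -0.0001
```

```bash
python3 -m crank '[[[0.1,0,0],[0,0,0],0],[[0,0,0],[0,0,0],0]]'
```

```text
time: 5.38
eef_pos: [0.4514, -0.1279, 0.0552]
tool_rot: [-1.572, -0.002, 3.112]
ft_force: [-5.0, -1.8, 3.0]
opening: 0.0
```

```bash
python3 -m crank '[[[0.05,0,0],[0,0,0],0],[[0,0,0],[0,0,0],0]]'
```

```text
time: 5.55
eef_pos: [0.4516, -0.1278, 0.0552]
tool_rot: [-1.572, -0.003, 3.112]
ft_force: [-5.6, -3.1, 2.6]
opening: -0.0
```

```bash
python3 -m crank '[[[0.05,0,0],[0,0,0],0],[[0,0,0],[0,0,0],0]]'; python3 -m crank '[[[0.05,0,0],[0,0,0],0],[[0,0,0],[0,0,0],0]]'
```

```text
time: 5.72
eef_pos: [0.452, -0.1278, 0.0553]
tool_rot: [-1.572, -0.003, 3.112]
ft_force: [-6.0, -1.9, 3.1]
opening: 0.0005
time: 5.88
eef_pos: [0.4525, -0.1278, 0.0552]
tool_rot: [-1.572, -0.003, 3.112]
ft_force: [-5.2, -2.5, 3.1]
opening: 0.0002
```

```bash
python3 -m crank '[[[0.05,0,0],[0,0,0],0],[[0,0,0],[0,0,0],0]]'
```

```text
time: 6.05
eef_pos: [0.4528, -0.1278, 0.0552]
tool_rot: [-1.572, -0.003, 3.112]
ft_force: [-7.1, -3.6, 3.1]
opening: -0.0
```

```bash
python3 - <<'E'
from h import *
im=robot.read_camera('wrist');cv2.imwrite('pics/w3.png',im[:,:,::-1])
E
```

```text
(no output)
```

View pics/w3.png

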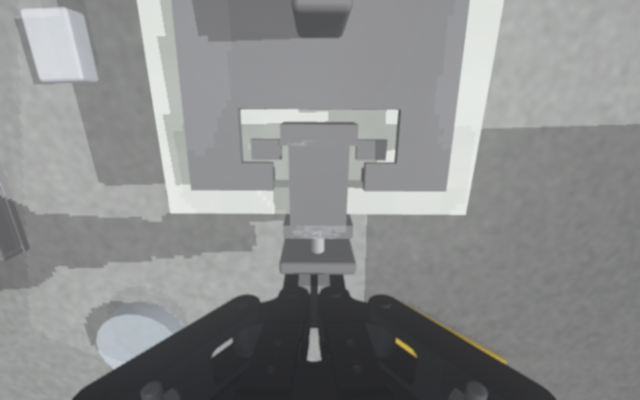

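```bash
python3 - <<'E'
from h import *
im=robot.read_camera('side');cv2.imwrite('pics/s3.png',cv2.resize(im[130:230,260:400,::-1],None,fx=5,fy=5))
E
```

```text
(no output)
```

View pics/s3.png

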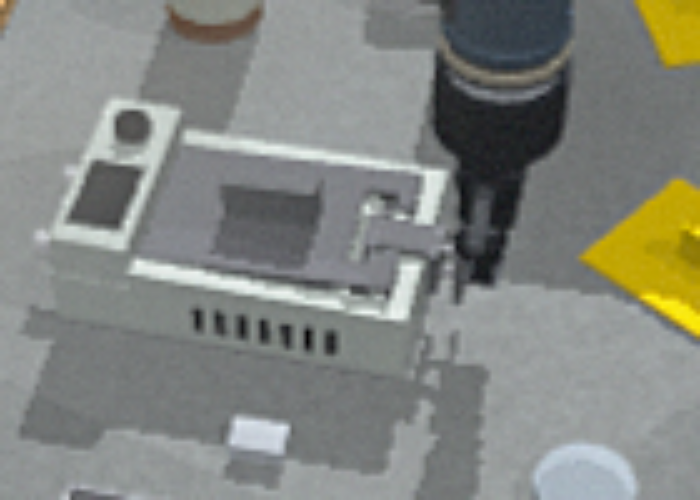

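The side view now shows a dark gap under the cover's tab end (px ~370,295 in the crop), so the cover has popped, at about 7 N. I'm backing off, then rising.

```bash
python3 -m crank '[[[-0.3,0,0],[0,0,0],0],[[-0.6,0,0],[0,0,0],0],[[-0.8,0,0],[0,0,0],0],[[-0.8,0,0],[0,0,0],0],[[0,0,2],[0,0,0],0],[[0,0,3.5],[0,0,0],0],[[0,0,3.5],[0,0,0],0],[[1.5,0,3.5],[0,0,0],5],[[3.5,-0.1,2],[0,0,0],5],[[3.5,-0.2,0],[0,0,0],5],[[3.5,-0.2,0],[0,0,0],5],[[1.5,0,0],[0,0,0],5],[[0,0,0],[0,0,0],5],[[0,0,0],[0,0,0],5],[[0,0,0],[0,0,0],5]]'
python3 - <<'E'
from h import *
print(robot.observe()['eef_pos'],robot.observe()['tool_rot'])
im=robot.read_camera('wrist');cv2.imwrite('pics/w4.png',im[:,:,::-1])
E
```

```text
time: 7.4
eef_pos: [0.5626, -0.1326, 0.1996]
tool_rot: [-1.572, -0.003, 3.112]
ft_force: [-0.6, 0.5, -0.3]
opening: 0.0497
[ 0.56260765 -0.13264065  0.19957101] [-1.57185051e+00 -2.67206365e-03  3.11192423e+00]
```

View pics/w4.png

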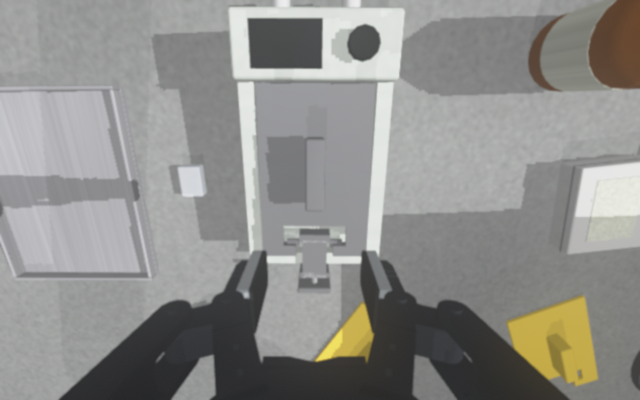

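```bash
python3 - <<'E'
from h import *
np.set_printoptions(precision=4,suppress=True)
im=cv2.imread('pics/w4.png');cv2.imwrite('pics/w4c.png',cv2.resize(im[100:280,220:420],None,fx=4,fy=3.3,interpolation=cv2.INTER_CUBIC))
P=cast('wrist',[(306,137.5),(324.5,137.5),(305.5,211),(324,211)],[.0877,.0877,.0913,.0913]);print(P,P.mean(0))
print(cast('wrist',[(233,80),(398,81),(251,264),(379,264)],[.076,.076,.057,.057]))
Q=cast('wrist',[(115,87),(152,278),(17,278)],.018);print(Q)
E
```

```text
[[ 0.619  -0.1291  0.0877]
 [ 0.6186 -0.1435  0.0877]
 [ 0.559  -0.1266  0.0913]
 [ 0.5586 -0.142   0.0913]] [ 0.5888 -0.1353  0.0895]
[[ 0.6631 -0.0738  0.076 ]
 [ 0.6588 -0.2016  0.076 ]
 [ 0.4898 -0.0672  0.057 ]
 [ 0.4862 -0.1982  0.057 ]]
[[0.6646 0.0561 0.018 ]
 [0.4507 0.0638 0.018 ]
 [0.4543 0.2299 0.018 ]]
```

View pics/w4c.png

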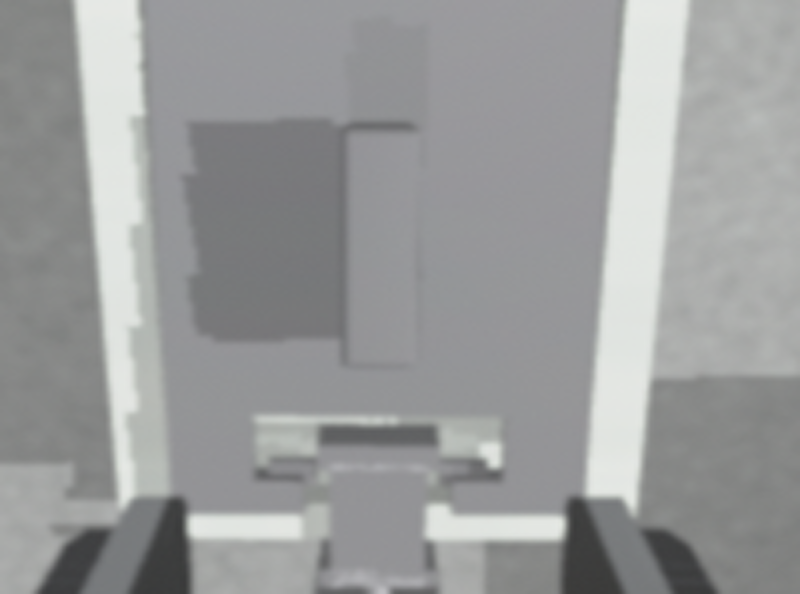

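```bash
python3 -m crank '[[[1.1,-0.1,-2],[0,0,0],5],[[1,-0.15,-3],[0,0,0],5],[[0,0,-3],[0,0,0],5],[[0,0,-2.5],[0,0,0],5],[[0,0,0],[0,0,0],5],[[0,0,0],[0,0,0],5]]'
python3 - <<'E'
from h import *
im=robot.read_camera('wrist');cv2.imwrite('pics/w5.png',im[:,:,::-1])
im=robot.read_camera('side');cv2.imwrite('pics/s5.png',cv2.resize(im[110:230,240:380,::-1],None,fx=5,fy=5))
E
```

```text
time: 7.95
eef_pos: [0.5834, -0.1352, 0.0943]
tool_rot: [-1.573, -0.004, 3.111]
ft_force: [0.3, 0.1, 0.8]
opening: 0.0499
```

View pics/w5.png

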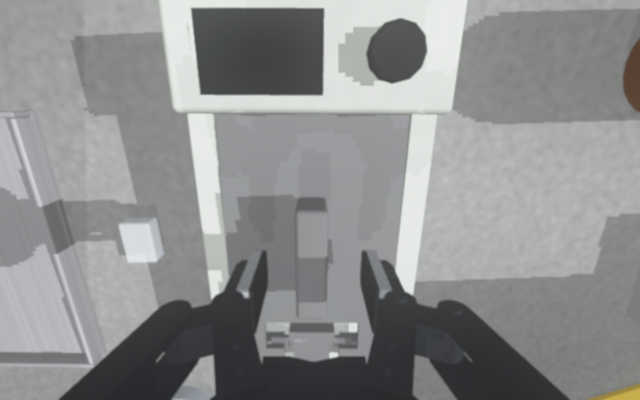

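View pics/s5.png

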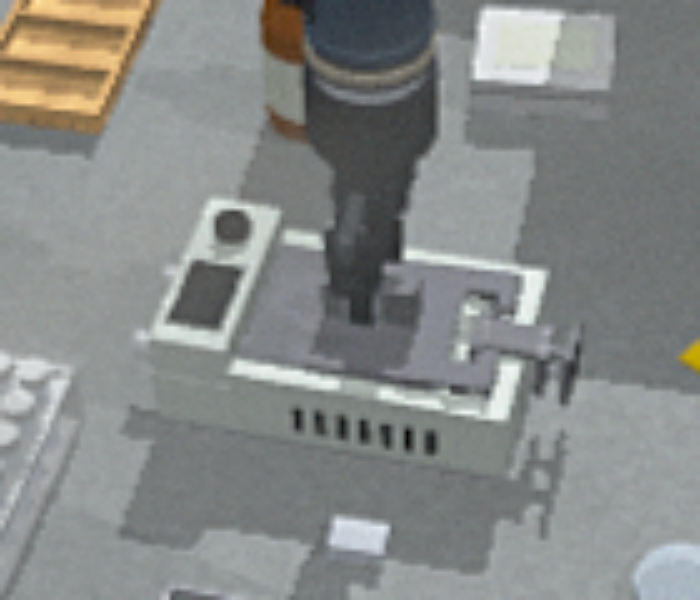

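```bash
python3 -m crank '[[[0,0,-0.4],[0,0,0],5],[[0,0,-0.4],[0,0,0],5],[[0,0,0],[0,0,0],5]]'
python3 -m crank '[[[0,0,0],[0,0,0],3],[[0,0,0],[0,0,0],3],[[0,0,0],[0,0,0],3],[[0,0,0],[0,0,0],1],[[0,0,0],[0,0,0],1],[[0,0,0],[0,0,0],1],[[0,0,0],[0,0,0],1],[[0,0,0],[0,0,0],1]]' 30
```

```text
time: 8.3
eef_pos: [0.5855, -0.1357, 0.0878]
tool_rot: [-1.57, 0.001, 3.112]
ft_force: [-0.2, -1.3, 0.1]
opening: 0.0503
time: 8.97
eef_pos: [0.5855, -0.1356, 0.0875]
tool_rot: [-1.571, 0.0, 3.112]
ft_force: [-0.7, 1.3, 3.7]
opening: 0.0151
```

```bash
python3 -m crank '[[[0,0,0.2],[0,0,0],1],[[0,0,0.2],[0,0,0],1],[[0,0,0],[0,0,0],1]]'; python3 -m crank '[[[0,0,0.2],[0,0,0],1],[[0,0,0.2],[0,0,0],1],[[0,0,0],[0,0,0],1]]'
python3 - <<'E'
from h import *
im=robot.read_camera('side');cv2.imwrite('pics/s6.png',cv2.resize(im[110:230,240:380,::-1],None,fx=5,fy=5))
E
```

```text
time: 9.22
eef_pos: [0.5854, -0.1357, 0.0914]
tool_rot: [-1.571, -0.0, 3.112]
ft_force: [-0.3, 0.6, -0.4]
opening: 0.0153
time: 9.47
eef_pos: [0.5856, -0.1357, 0.0956]
tool_rot: [-1.571, 0.001, 3.112]
ft_force: [0.3, 0.4, -2.3]
opening: 0.0153
```

View pics/s6.png

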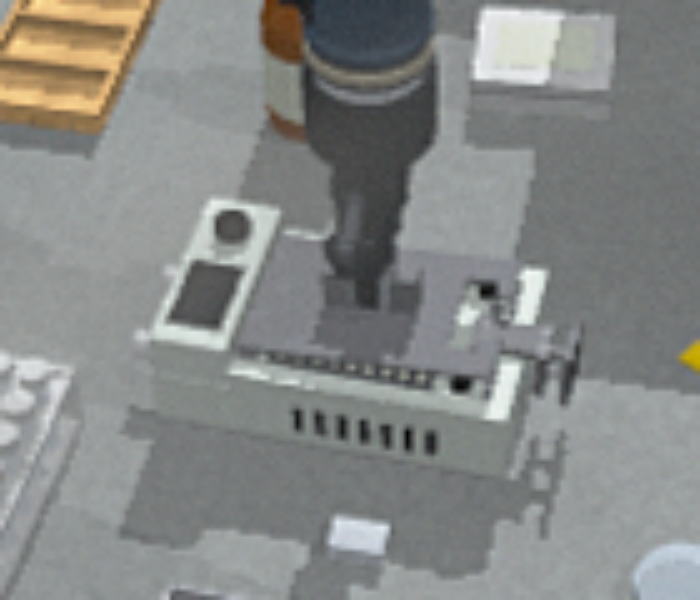

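```bash
python3 -m crank '[[[0,0,0.4],[0,0,0],1],[[0,0,0.4],[0,0,0],1],[[0,0,0],[0,0,0],1]]'; python3 -m crank '[[[0,0,0.6],[0,0,0],1],[[0,0,1],[0,0,0],1],[[0,0,1.5],[0,0,0],1],[[0,0,2],[0,0,0],1],[[0,0,2],[0,0,0],1],[[0,0,2],[0,0,0],1],[[0,0,1],[0,0,0],1],[[0,0,0],[0,0,0],1],[[0,0,0],[0,0,0],1]]'
python3 - <<'E'
from h import *
im=robot.read_camera('side');cv2.imwrite('pics/s7.png',cv2.resize(im[60:260,200:400,::-1],None,fx=3,fy=3))
im=robot.read_camera('top');cv2.imwrite('pics/t7.png',cv2.resize(im[140:250,220:400,::-1],None,fx=4,fy=4))
im=robot.read_camera('wrist');cv2.imwrite('pics/w7.png',im[:,:,::-1])
E
```

```text
time: 9.77
eef_pos: [0.586, -0.1359, 0.1043]
tool_rot: [-1.57, 0.002, 3.112]
ft_force: [1.5, 0.3, -0.9]
opening: 0.0151
time: 10.52
eef_pos: [0.5855, -0.1356, 0.2049]
tool_rot: [-1.57, 0.001, 3.112]
ft_force: [0.4, 0.5, -2.4]
opening: 0.0152
```

View pics/s7.png

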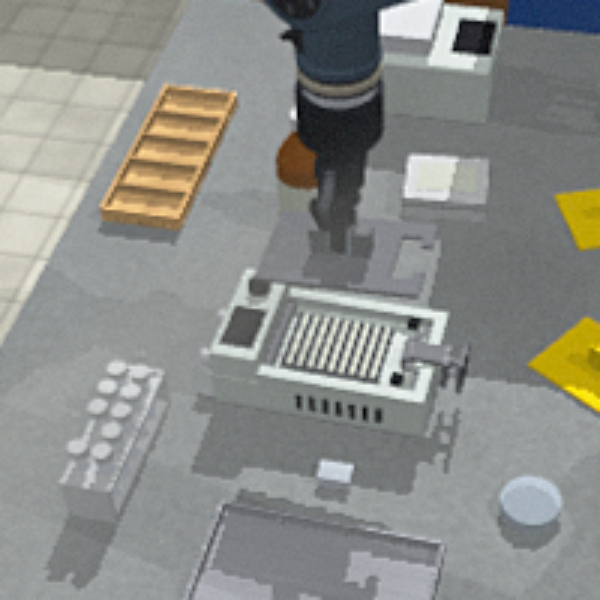

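View pics/w7.png

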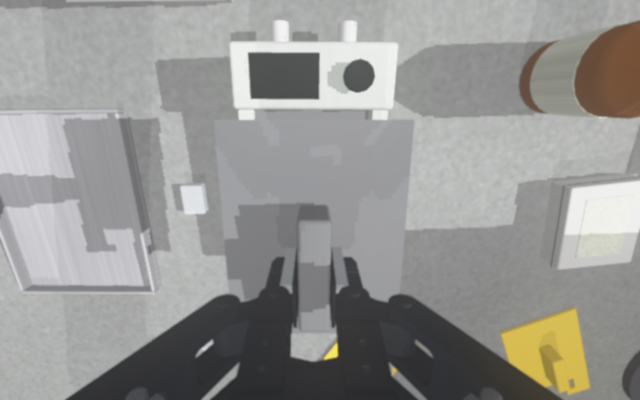

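View pics/t7.png

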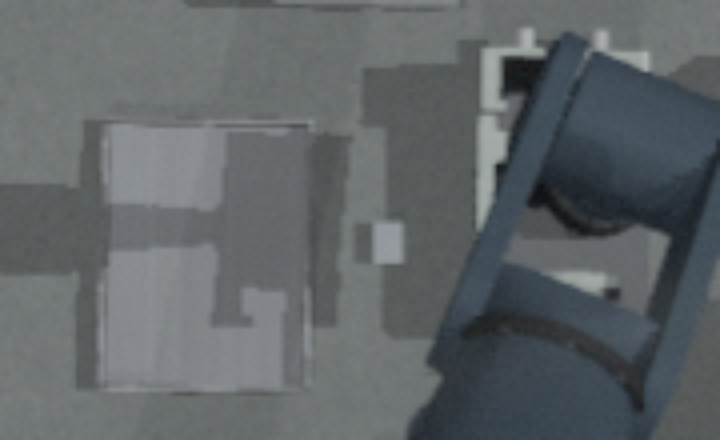

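```bash
python3 - <<'E'
from h import *
im=cv2.imread('pics/w7.png');cv2.imwrite('pics/w7c.png',cv2.resize(im[110:345,205:425],None,fx=3.6,fy=2.5,interpolation=cv2.INTER_CUBIC))
im=cv2.imread('pics/s7.png');cv2.imwrite('pics/s7c.png',cv2.resize(im[200:310,240:450],None,fx=3.6,fy=3.6,interpolation=cv2.INTER_CUBIC))
E
```

```text
(no output)
```

View pics/w7c.png

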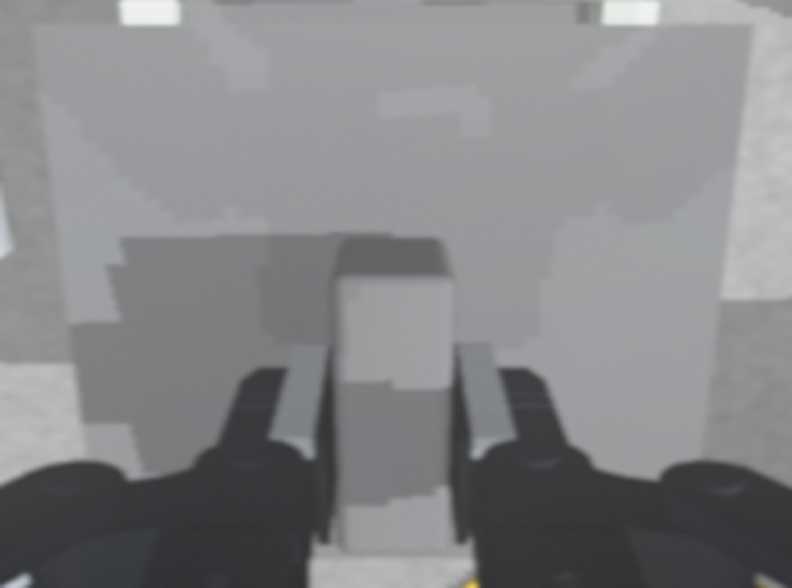

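View pics/s7c.png

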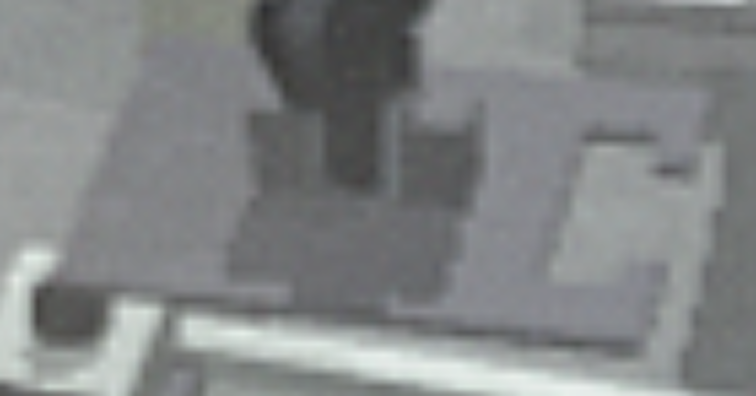

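```bash
python3 - <<'E'
from h import *
np.set_printoptions(precision=4,suppress=True)
O=np.array([(74,50.5,-14),(74,-50.5,-14),(30,8,14),(30,-8,14),(30,8,-14),(30,-8,-14),(-30,8,14),(-30,-8,14)])/1e3
c=np.array([(33,24),(754,25),(339,275),(452,275),(341,238),(441,238),(336,552),(461,552)],float)
px=c/[3.6,2.5]+[205,110]
T,m=T_wc('wrist')
ok,r,t=cv2.solvePnP(O,px,m['intrinsics'],m['D'])
pr=cv2.projectPoints(O,r,t,m['intrinsics'],m['D'])[0][:,0];print((pr-px).round(1))
F=np.diag([1,-1,-1.]);R=T[:3,:3]@F@cv2.Rodrigues(r)[0];p=T[:3,:3]@F@t[:,0]+T[:3,3]
print(p,Rn.from_matrix(R).as_euler('xyz'),R)
# side check
c=np.array([(140,45),(55,285),(712,88),(640,350)],float)/3.6/3+np.array([200+240/3,60+200/3])
for z in (.165,.17,.175,.18): print(z,cast('side',c,z)[:,:2].round(4).tolist())
E
```

```text
[[ 0.3  0.8]
 [-1.   0.1]
 [-1.6  0.6]
 [ 2.1  0.4]
 [-0.  -1.6]
 [ 1.5 -1.7]
 [ 1.1  0.7]
 [-2.3  0.4]]
[ 0.5856 -0.1368  0.1891] [ 0.0126  0.0565 -0.0267] [[ 0.9981  0.0274  0.0561]
 [-0.0266  0.9995 -0.0141]
 [-0.0564  0.0126  0.9983]]
0.165 [[0.6619, -0.1903], [0.6601, -0.0913], [0.5028, -0.2028], [0.5044, -0.0969]]
0.17 [[0.6601, -0.1845], [0.6584, -0.0862], [0.5021, -0.1969], [0.5037, -0.0917]]
0.175 [[0.6584, -0.1788], [0.6566, -0.081], [0.5014, -0.1911], [0.5029, -0.0865]]
0.18 [[0.6566, -0.173], [0.6549, -0.0759], [0.5006, -0.1852], [0.5022, -0.0813]]
```

Held firmly, tilted 0.057 rad as described. I carry it over the tray and level it on the way.

```bash
python3 -m crank '[[[0,1.5,0],[0,-0.8,0],1],[[-0.3,2.5,0],[0,-0.8,0],1],[[-0.3,3.4,0],[0,-0.8,0],1],[[-0.3,3.4,0],[0,-0.8,0],1],[[-0.3,3.4,0],[0,0,0],1],[[-0.3,3.4,0],[0,0,0],1],[[-0.3,3.4,0],[0,0,0],1],[[-0.3,3.4,0],[0,0,0],1],[[-0.2,2.5,0],[0,0,0],1],[[0,1.4,0],[0,0,0],1],[[0,0,-2],[0,0,0],1],[[0,0,-3],[0,0,0],1],[[0,0,-2],[0,0,0],1],[[0,0,0],[0,0,0],1],[[0,0,0],[0,0,0],1]]'
python3 - <<'E'
from h import *
print(robot.observe()['tool_rot'])
im=robot.read_camera('side');cv2.imwrite('pics/s8.png',cv2.resize(im[150:330,210:410,::-1],None,fx=3.3,fy=3.3))
im=robot.read_camera('wrist');cv2.imwrite('pics/w8.png',im[:,:,::-1])
E
```

```text
time: 11.92
eef_pos: [0.5608, 0.1479, 0.1327]
tool_rot: [-1.572, 0.051, 3.112]
ft_force: [0.6, -0.3, -1.4]
opening: 0.0154
[-1.57238533  0.05144919  3.11230605]
```

View pics/s8.png

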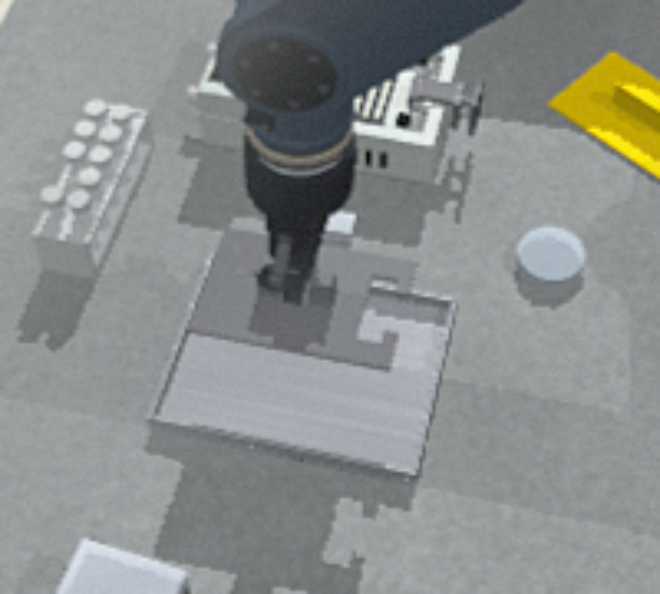

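View pics/w8.png

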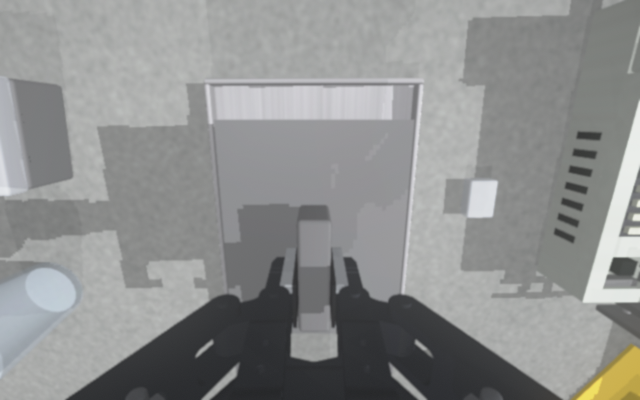

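```bash
python3 - <<'E'
from h import *
np.set_printoptions(precision=4,suppress=True)
print(cast('wrist',[(205,80),(423,80)],.018),cast('wrist',[(215,121),(414,120)],.103))
E
```

```text
[[0.6714 0.2281 0.018 ]
 [0.6667 0.0596 0.018 ]] [[0.64   0.1963 0.103 ]
 [0.6376 0.0924 0.103 ]]
```

Cover is centred within about 1–2 mm of the tray centre. Lowering.

```bash
python3 -m crank '[[[0,0,-2],[0,0,0],1],[[0,0,-2.5],[0,0,0],1],[[0,0,-2],[0,0,0],1],[[0,0,-1.2],[0,0,0],1],[[0,0,-0.7],[0,0,0],1],[[0,0,-0.4],[0,0,0],1],[[0,0,0],[0,0,0],1],[[0,0,0],[0,0,0],1]]'; python3 -m crank '[[[0,0,-0.1],[0,0,0],1],[[0,0,-0.1],[0,0,0],1],[[0,0,0],[0,0,0],1]]'
```

```text
time: 12.68
eef_pos: [0.5632, 0.1474, 0.0472]
tool_rot: [-1.573, 0.058, 3.112]
ft_force: [-0.9, 0.2, -0.3]
opening: 0.0154
time: 12.93
eef_pos: [0.5628, 0.1474, 0.0448]
tool_rot: [-1.573, 0.057, 3.112]
ft_force: [1.2, -0.6, -1.1]
opening: 0.0151
```

```bash
python3 -m crank '[[[0,0,-0.1],[0,0,0],1],[[0,0,-0.1],[0,0,0],1],[[0,0,0],[0,0,0],1]]'
```

```text
time: 13.18
eef_pos: [0.5623, 0.1473, 0.0422]
tool_rot: [-1.572, 0.056, 3.112]
ft_force: [-0.2, -0.8, -0.5]
opening: 0.0154
```

```bash
python3 -m crank '[[[0,0,-0.1],[0,0,0],1],[[0,0,-0.1],[0,0,0],1],[[0,0,0],[0,0,0],1],[[0,0,0],[0,0,0],1]]';python3 -m crank '[[[0,0,-0.1],[0,0,0],1],[[0,0,0],[0,0,0],1]]';python3 -m crank '[[[0,0,-0.1],[0,0,0],1],[[0,0,0],[0,0,0],1]]'
```

```text
time: 13.52
eef_pos: [0.5624, 0.1473, 0.0402]
tool_rot: [-1.572, 0.056, 3.112]
ft_force: [0.5, -0.2, -1.5]
opening: 0.0155
time: 13.68
eef_pos: [0.5623, 0.1473, 0.0392]
tool_rot: [-1.572, 0.056, 3.112]
ft_force: [0.5, -0.2, -0.9]
opening: 0.0154
time: 13.85
eef_pos: [0.5623, 0.1473, 0.0381]
tool_rot: [-1.572, 0.056, 3.112]
ft_force: [0.3, -0.5, -1.0]
opening: 0.0155
```

```bash
python3 -m crank '[[[0,0,-0.1],[0,0,0],1],[[0,0,0],[0,0,0],1],[[0,0,0],[0,0,0],1]]'
```

```text
time: 14.1
eef_pos: [0.5624, 0.1473, 0.0372]
tool_rot: [-1.572, 0.056, 3.112]
ft_force: [-0.7, 0.1, -1.1]
opening: 0.015
```

```bash
for i in 1 2; do python3 -m crank '[[[0,0,-0.1],[0,0,0],1],[[0,0,0],[0,0,0],1],[[0,0,0],[0,0,0],1]]'; done
```

```text
time: 14.35
eef_pos: [0.5624, 0.1473, 0.0363]
tool_rot: [-1.572, 0.056, 3.112]
ft_force: [-0.0, -0.0, -2.1]
opening: 0.0153
time: 14.6
eef_pos: [0.5624, 0.1474, 0.0352]
tool_rot: [-1.572, 0.056, 3.112]
ft_force: [0.4, -0.2, -0.8]
opening: 0.0154
```

```bash
python3 -m crank '[[[0,0,-0.1],[0,0,0],1],[[0,0,0],[0,0,0],1],[[0,0,0],[0,0,0],1]]'
```

```text
time: 14.85
eef_pos: [0.5625, 0.1474, 0.0344]
tool_rot: [-1.572, 0.056, 3.112]
ft_force: [0.1, -0.1, -0.6]
opening: 0.0153
```

```bash
python3 -m crank '[[[0,0,-0.1],[0,0,0],1],[[0,0,0],[0,0,0],1],[[0,0,0],[0,0,0],1]]'
```

```text
time: 15.1
eef_pos: [0.5625, 0.1474, 0.0341]
tool_rot: [-1.572, 0.057, 3.112]
ft_force: [-1.2, -0.2, 6.1]
opening: 0.0154
```

```bash
python3 - <<'E'
from h import *
im=robot.read_camera('side');cv2.imwrite('pics/s9.png',cv2.resize(im[200:310,240:370,::-1],None,fx=5,fy=5))
im=robot.read_camera('wrist');cv2.imwrite('pics/w9.png',im[:,:,::-1])
E
```

```text
(no output)
```

View pics/s9.png

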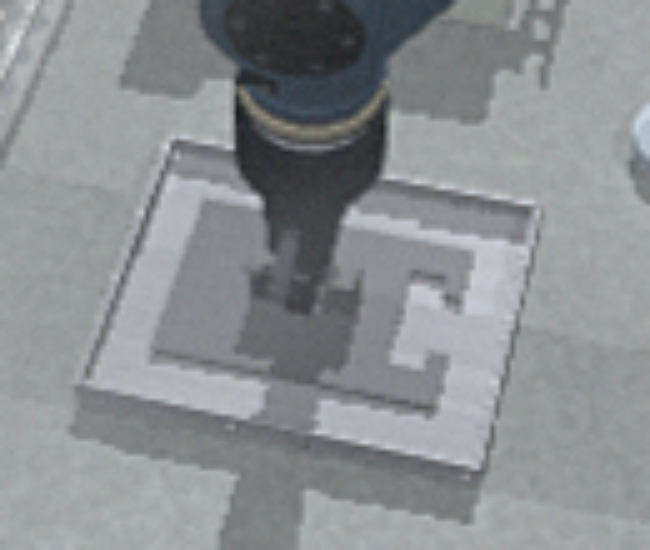

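The cover sits on the tray floor (contact at TCP z 0.034, about 7 N). I'm releasing and retreating upward.

```bash
python3 -m crank '[[[0,0,0],[0,0,0],2],[[0,0,0],[0,0,0],2.5],[[0,0,0],[0,0,0],3.5],[[0,0,0],[0,0,0],4],[[0,0,0],[0,0,0],4],[[0,0,0.5],[0,0,0],4],[[0,0,1],[0,0,0],4],[[0,0,2],[0,0,0],4],[[0,0,3],[0,0,0],4],[[0,0,3],[0,0,0],4],[[0,0,3],[0,0,0],4],[[-1,0,3],[0,0,0],4],[[-3,0,3],[0,0,0],4],[[-3,0,0],[0,0,0],4],[[-3,0,0],[0,0,0],4],[[0,0,0],[0,0,0],4],[[0,0,0],[0,0,0],4]]'
python3 - <<'E'
from h import *
im=robot.read_camera('side');cv2.imwrite('pics/s10.png',cv2.resize(im[130:350,210:420,::-1],None,fx=2.7,fy=2.7))
im=robot.read_camera('wrist');cv2.imwrite('pics/w10.png',im[:,:,::-1])
im=robot.read_camera('top');cv2.imwrite('pics/t10.png',im[:,:,::-1])
E
```

```text
time: 16.62
eef_pos: [0.4612, 0.1475, 0.2188]
tool_rot: [-1.572, 0.056, 3.113]
ft_force: [1.3, 0.9, 0.2]
opening: 0.0398
```

View pics/s10.png

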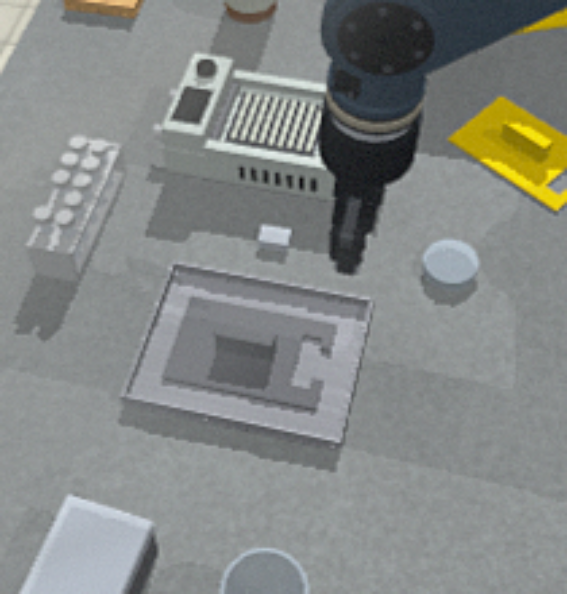

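View pics/w10.png

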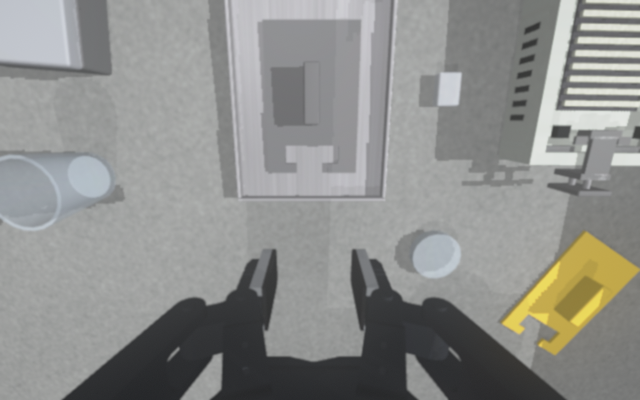

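View pics/t10.png

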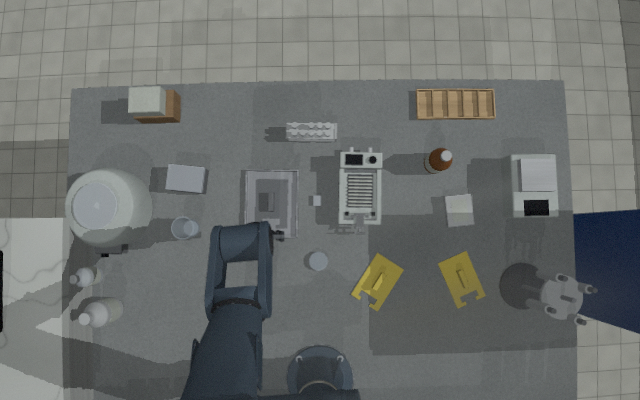

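The cover lies flat in the tray, rib up (top view px 270,203). The coverslips, dish, rack, bottle, beaker and boxes appear at their original pixels. The tab is intact, and the gripper is clear and stationary.

```bash
python3 -c "
from cell import robot
print(robot.sign_off())"
```

```text
the job is handed in; nothing more can be done
None
```

The filter cover is off the pump and lying flat, rib up, in the steel tray. I handed the job in at about 17 s of the 67 s allowed; `sign_off` reports no verdict.

- **Tab:** I found the pad by touch and pressed it in 0.5–1 mm steps. The cover popped after about 4.5 mm; the highest reading along the press was about 7 N (about 8 to 9 N with the sideways parts). I then backed off.
- **Cover:** I gripped it by the rib, lifted it, and levelled its 0.057 rad tilt on the way to the tray. I lowered it until I felt the floor at about 7 N, then released it and moved clear.

In the last pictures, from all three cameras, the cover is near the tray's centre and the tab is intact. The other things look to be where they started, judged by eye in the top view rather than measured. No check failed. The small disagreement was 2–5 mm between cameras on positions, well inside the tray's clearance of nearly 30 mm.

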